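# Hold an ear-tip sample cell in the inspection viewer's light path

## Robot

A 6-joint arm with a two-finger parallel gripper is mounted at the origin on the work surface. World frame = base frame: x ahead of the robot, y to its left, z up, the work surface at z = 0. Lengths are in mm, angles in rad, forces in N, time in s.
With the tool pointing down it reaches from about 275 to 750 mm from the base axis. Payload 10.2 kg.
Tool frame: the origin (TCP) lies midway between the tips of the shut fingers; the grasp point (between the pads) lies 19 mm behind it; z points along the fingers, y is the line along which they close (so a half turn about z gives the same grasp; the last joint's range is limited). The gripper opens to 85 mm and grips with 20 to 120 N. Pads are 22 mm wide; open, the fingers measure 114 mm over their backs; the gripper's body (76 mm by 85 mm) begins 54 mm behind the grasp point. The pads swing forward as they close: fully open they stand 13 mm farther back than shut.
Start: joints at [-1.342, 0.313, 1.498, -0, 1.331, -0.223], TCP at [229.196, -472.335, 231.294] pointing down, gripper open.
Joint ranges: [-2.94, 2.94], [-0.97, 2.17], [0.19, 2.56], [-1.23, 4.37], [0.02, 3.11], [-2.88, 2.88]. Speed limits (rad/s): [2.39, 2.39, 3.01, 3.14, 3.14, 3.14].

## Interface

Orientations are given as a unit quaternion [w, x, y, z].
In Python, from rig import ctrl gives the robot as it stands.
- The arm moves only by the tool send_rows, never from a script. Its argument "targets" is a list of rows, each an object with "offset": the shift along the world's x, y, z in cm, a list of three; "spin": the turn about the world's z in rad. A call has 1 to 8 rows; each row is the pose to reach, as a shift and turn from the pose commanded when the call began; what a row does not reach only later rows make up. A row lasts 1/12 s, in which the tool goes at most 41.7 mm and 7.16 degrees, less where a joint would pass 70% of its speed; a pose out of reach is approached as far as the arm can. A call with a gripper value outside its range is refused whole. "grip" is the opening, from 0 (shut) to 1 (fully open), set as the call begins (left out, the last holds). The fingers move at their own pace and stop on an object; "squeeze" is the grip in N (left out, the last holds). Time passes only in rows, so rows that repeat a pose let the fingers close. It gives the time, the measured TCP pose, the force, the opening and the grip force at its end, in the units of the state.
- ctrl.sense(): the state, without advancing time (a new reading comes with each control period).
- ctrl.capture(name): name is "scene" or "top"; returns (picture, depth): 480x640x3 uint8, red, green, blue; 480x640 float32, mm along the optical axis (not along the pixel's ray), 0 where there is no reading.
- ctrl.calibration(name): a dict with "fx", "fy", "cx", "cy" (pixels), "k1" (the pictures are not rectified: a ray, as slopes to the right and down, at radius r is drawn at 1 + k1 r^2 times it, then the intrinsics apply), "view" (4x4, takes a point from world to camera coordinates). Camera axes: x right, y down, z forward; pixel columns grow to the right and rows downward; lengths in mm; the calibration is good to about 2 mm. A picture is of the moment at which its call begins. calibration takes no time and is no camera call.
- ctrl.finish_job(): hands the job in; it is judged then, once.
Trained networks look in the newest picture that a camera, given by its name, has taken for a name from the list of things; names that differ only in an ending like _2 or _b are one class to them, and where a whole thing is asked for, a point or a joint stands for the part that bears it (a point fixed in the world has none). Each returns a list of dicts, best first, with "conf" (0 to 1); they miss things now and then, are a little off and sometimes report something else, mostly with a low value. They report only what shows in the picture. A call takes as long as a camera call.
- ctrl.search_frame(camera, query): "box" ([left, top, right, bottom] in pixels, round what is visible of it).
- ctrl.place_of(camera, query): "uv" ([column, row] in pixels: a listed point, or the origin of a listed thing).
The state is a dict: "time_s": time; "joints": joint angles; "dq": joint speeds; "tau": joint torques, N m; "eef_pos": TCP position; "ee_rot": TCP orientation; "force": force on the tool from outside, world axes, zero at the start; "wrist_torque": the same for the moment, N m; "grip_width": opening from 0.0 (shut) to 1.0 (fully open); "grip_force": force on a finger pad.
Only numpy, scipy, OpenCV 4.12 (cv2) and the standard library are available. Lean on these libraries where they do the work, as an engineer would, in place of code of your own. Each camera call takes 0.05 s, during which the arm holds its last target. There are 200 camera calls.

## Task

Fold the viewer's light panel up until it stands upright, squarely facing the lens. Then take the tall square sample cell from the wooden stand, gripping it by its two frosted faces only and never touching the clear windows, and hold it upright in the light path: midway between lens and panel, centred at lens height, with its clear windows squarely facing lens and panel. Finish while still holding it there, clear of everything but the gripper, and leave everything else on the desk where it is.

Things in the scene. Friction and masses are not known exactly. Their poses are not given: they have to be found in the camera images.
- viewer: Inspection viewer fixed to the desk, left or right (the wooden stand is on the other side). Black base plate, x -50..50, y -140..100 mm, 16 mm thick; origin on the desk, z up. The light path runs along its own y axis, 90 mm above the desk: the lens stands at the -y end, the light panel is hinged at the +y end.
- lens (a point): Centre of the lens's front face, at viewer y = -100 mm, 90 mm above the desk. Round lens, 68 mm diameter (top 124 mm above the desk), in a short black barrel on an aluminium post; barrel and eyepiece reach back to viewer y = -144 mm. Axes as the viewer's.
- path (a point): The point in the light path where the cell's centre belongs: on the lens axis, 90 mm above the desk, at x = 0, y = -20 mm of the viewer (80 mm from the lens's front, 90 mm from the hinge). Axes parallel to the viewer's.
- panel (a joint): Angle of the light panel about its hinge, rad: 0 = lying flat outward (away from the lens), 1.571 = upright, larger = leaning in over the base. Range 0 to 2.3; it starts leaning outward at 0.65 to 1.1. The hinge is stiff (friction about 0.2 N m, some 2 to 3 N at the free edge) and stays where it is left.
- panel_edge (a point): Middle of the free edge of the light panel, 115 mm from the hinge line. The panel is a grey plate, 110 mm wide along the hinge, 10 mm thick, white diffuser on the lens side; it can be pushed up by its outer side or edge. The hinge line is parallel to the viewer's x axis at viewer y = 70, z = 20 mm; upright, the edge is 135 mm above the desk.
- cell_center (a point): Centre of the tall square sample cell, 64 mm high, loose, about 60 g, upright in any of the three places on the stand (centre 52 mm above the desk), turned up to 0.3 rad from the stand's axes. z is up. White frosted faces, flat, 26 mm wide and 56 high, at x = -14 and +14 mm (28 mm across: grip here). Clear windows at y = -15 and +15 mm: light passes along y.
- cell_frost: The two frosted white side plates of the tall cell, fixed on it, each 4 x 26 x 56 mm, at x = +-12 mm; the frame is at the centre of the cell's underside with the cell's axes.
- cell_windows: The clear core of the tall cell, fixed in it, 20 x 30 x 56 mm, its windows facing along +-y: not to be touched. The frame is at the centre of the cell's underside with the cell's axes.
- cell: The tall square cell as a whole; frame at the centre of its underside, axes as above.
- stand: Low wooden stand fixed to the desk, 90 x 240 mm (x, y), 20 mm high; origin at the centre of its underside. Three pieces stand on it in a row along its y axis, 78 mm apart, at x = 0.
- short_cell_center (a point): Centre of a short cell like the tall one but only 36 mm high, on the stand. Leave alone.
- vial: Round clear vial with a white cap, 30 mm diameter, 62 mm high, upright on the stand; origin at the centre of its underside. Leave alone.
- mouse: Black computer mouse, 105 x 60 x 32 mm. Leave alone.
- charger: Black hearing-aid charging case with its lid up, 66 x 75 x 80 mm. Leave alone.
- parts_box: Clear divided open box, 100 x 150 x 35 mm. Leave alone.
- notepad: Paper notepad, 90 x 120 x 14 mm. Leave alone.
- screwdriver: Small screwdriver, 150 mm long, lying flat. Leave alone.

How it is judged:
By the outcome, as a careful person would: the job done as asked, in the order asked, and still so for the second after the job is handed in, while the arm keeps its last pose, push and grip.
It also fails if it takes over 64 s, if anything falls off the work surface, if the arm or the gripper's body presses on something with over 40 N, if the wrist force passes 120 N, or if a joint passes its speed limit or range.

## Working session

There is one attempt and no reset: what is moved stays moved. The work goes in short steps, Python scripts to look and compute and a tool call to move; the robot and the scene stay as the last step left them, time stands still between calls to the robot, and variables do not carry over. Pictures are saved under pics/ and viewed, at most 10 in all, crops included, and the job is handed in when it is done.

Besides the shell and the picture viewer there is one more tool, called after "Emit:" as name(argument=value, ...), one argument or row to a line, values as JSON. send_rows: Moves the arm, as the interface text tells. Its arguments: {"type":"object","properties":{"targets":{"type":"array"},"grip":{"type":"number"},"squeeze":{"type":"number"}},"required":["targets"]}

```bash
mkdir -p pics; cat > h.py <<'E'
import numpy as np, cv2
from rig import ctrl
def ray(cam,uv):
    c=ctrl.calibration(cam); K=np.array([[c['fx'],0,c['cx']],[0,c['fy'],c['cy']],[0,0,1.]])
    p=cv2.undistortPoints(np.array([[uv]],float),K,np.array([c['k1'],0,0,0.]))[0,0]
    V=np.array(c['view']); R=V[:3,:3]; return -R.T@V[:3,3], R.T@np.array([p[0],p[1],1.])
def atz(cam,uv,z):
    o,d=ray(cam,uv); return o+d*(z-o[2])/d[2]
def cloud(cam,depth):
    c=ctrl.calibration(cam); K=np.array([[c['fx'],0,c['cx']],[0,c['fy'],c['cy']],[0,0,1.]])
    g=np.stack(np.meshgrid(np.arange(640),np.arange(480)),-1).reshape(-1,1,2).astype(float)
    p=cv2.undistortPoints(g,K,np.array([c['k1'],0,0,0.]))[:,0]
    V=np.array(c['view']); R=V[:3,:3]; d=depth.reshape(-1,1)
    P=(np.c_[p,np.ones(len(p))]*d-V[:3,3])@R; P[d[:,0]==0]=np.nan
    return P.reshape(480,640,3)
def proj(cam,P):
    c=ctrl.calibration(cam); K=np.array([[c['fx'],0,c['cx']],[0,c['fy'],c['cy']],[0,0,1.]])
    V=np.array(c['view']); return cv2.projectPoints(np.array(P,float).reshape(-1,1,3),cv2.Rodrigues(V[:3,:3])[0],V[:3,3],K,np.array([c['k1'],0,0,0.]))[0][:,0]
def snap(cam,name):
    im,d=ctrl.capture(cam); cv2.imwrite(f'pics/{name}.png',im[:,:,::-1]); np.save(f'pics/{name}.npy',d); return im,d
E
python3 - <<'E'
from h import *
np.set_printoptions(precision=1,suppress=True)
zs=dict(viewer=0,lens=90,path=90,panel_edge=None,cell_center=52,cell=20,stand=0,short_cell_center=38,vial=20)
for cam in('top','scene'):
    im,d=snap(cam,cam+'0')
    V=np.array(ctrl.calibration(cam)['view']);print(cam,-V[:3,:3].T@V[:3,3],ctrl.calibration(cam)['fx'])
    P=cloud(cam,d)
    for q,z in zs.items():
        for r in ctrl.place_of(cam,q)[:2]:
            u,v=r['uv'];p=P[int(np.clip(v,0,479)),int(np.clip(u,0,639))]
            print(cam,q,round(r['conf'],2),np.array(r['uv']),'depthpt',p,'atz',atz(cam,r['uv'],z) if z is not None else '')
E
```

```text
top [ 345.5  -31.7 1358.4] 554.3090241004786
top viewer 0.69 [393.8 250.1] depthpt [ 491.7 -221.1   12.6] atz [ 492.8 -224.9    0. ]
top viewer 0.49 [254.9 235.9] depthpt [515.3 116.7  45.7] atz [519.1 119.5   0. ]
top lens 0.84 [441.6 241.9] depthpt [ 504.5 -318.2  110.9] atz [ 505.  -324.4   90. ]
top path 0.6 [404.1 243.9] depthpt [ 509.  -247.4   18.1] atz [ 498.1 -236.    90. ]
top panel_edge 0.66 [331.5 249.1] depthpt [481.4 -66.7  94.4] atz 
top cell_center 0.71 [187.9 230.8] depthpt [517.8 269.8  84.8] atz [520.3 275.3  52. ]
top cell 0.77 [192.4 234.3] depthpt [510.6 260.8  69.8] atz [516.3 271.1  20. ]
top stand 0.89 [221.8 242.6] depthpt [496.5 195.4  44.1] atz [500.1 200.9   0. ]
top short_cell_center 0.55 [254.2 236.6] depthpt [511.9 115.7  53.6] atz [512.5 116.9  38. ]
top vial 0.46 [224.8 237.2] depthpt [505.3 184.1  71.9] atz [511.3 190.8  20. ]
top vial 0.16 [188.3 234.1] depthpt [508.5 267.   84.3] atz [516.5 281.3  20. ]
scene [ 952.4  556.  1070.5] 564.6221232179544
scene viewer 0.72 [296.  218.4] depthpt [ 495.5 -203.6   19.4] atz [ 487.8 -216.6    0. ]
scene vie
[... 473 characters left out ...]

scene cell_center 0.74 [196.5 262.7] depthpt [ 753.5 -236.2   -1.5] atz [ 763.4 -194.3   52. ]
scene cell_center 0.65 [419.4 363.3] depthpt [520.7 274.5  76.2] atz [510.  268.6  52. ]
scene cell 0.67 [417.3 372.6] depthpt [526.2 280.4  52.9] atz [512.7 272.9  20. ]
scene cell 0.35 [256.8 351.5] depthpt [755.2  46.5  11.2] atz [756.1  52.7  20. ]
scene stand 0.87 [392.7 347.5] depthpt [519.7 199.8  21.1] atz [510.5 194.4   0. ]
scene short_cell_center 0.6 [374.7 311.5] depthpt [513.4 125.6  56.2] atz [505.  119.6  38. ]
scene short_cell_center 0.2 [419.7 375.9] depthpt [523.2 285.1  43.8] atz [520.9 285.8  38. ]
scene vial 0.6 [396.1 346.3] depthpt [516.5 206.7  33.1] atz [511.2 203.   20. ]
```

View pics/top0.png

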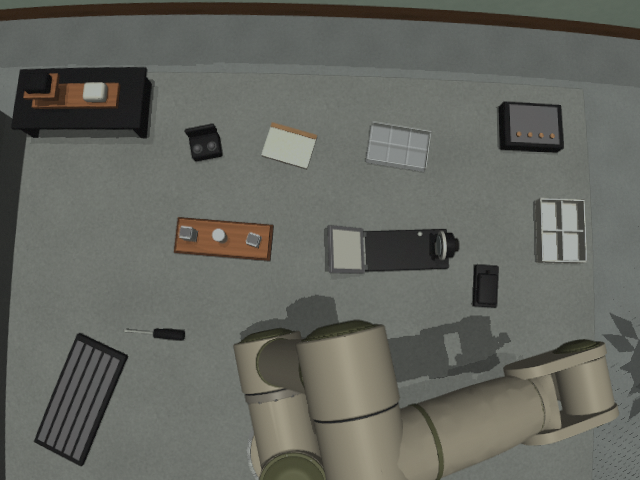

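View pics/scene0.png

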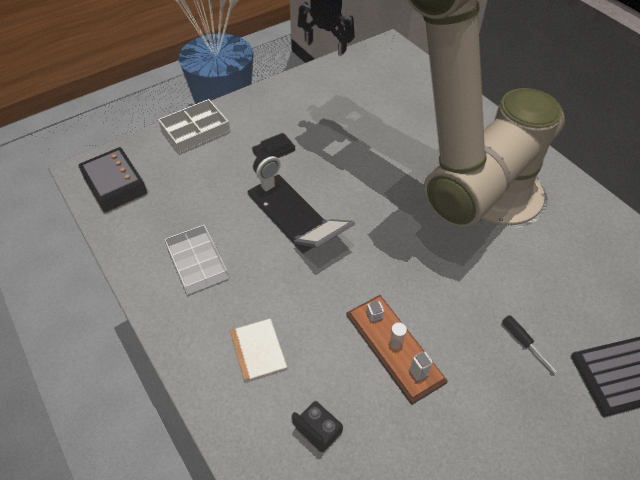

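Top view: the viewer is on the right (lens at about (443,245), panel at about (347,249)). The stand is on the left, with the tall cell at (187,231), the vial at (219,235) and the short cell at (253,239). Next I fit the geometry.

```bash
python3 - <<'E'
from h import *
np.set_printoptions(precision=2,suppress=True)
A={}
for cam in('top','scene'):
    im=cv2.imread(f'pics/{cam}0.png')[:,:,::-1]; P=cloud(cam,np.load(f'pics/{cam}0.npy')); A[cam]=(im,P)
    X,Y,Z=P[...,0],P[...,1],P[...,2]
    v=im.max(-1).astype(int)
    m=(X>420)&(X<580)&(Y>-330)&(Y<-120)&(abs(Z-16)<8)&(v<70)
    pts=P[m][:,:2].astype(np.float32); print(cam,'base',m.sum(),cv2.minAreaRect(pts))
    m=(X>420)&(X<580)&(Y>50)&(Y<350)&(abs(Z-20)<8)&(im[...,0].astype(int)-im[...,2]>30)
    print(cam,'stand',m.sum(),cv2.minAreaRect(P[m][:,:2].astype(np.float32)),'z',np.median(Z[m]))
    m=(X>400)&(X<600)&(Y>-140)&(Y<0)&(Z>32)&(Z<150)
    p=P[m]; 
    for _ in range(4):
        c=p.mean(0); U,S,W=np.linalg.svd(p-c,full_matrices=False); r=(p-c)@W[2]; p=p[abs(r)<max(3,2*r.std())]
    n=W[2]*np.sign(W[2][2]); print(cam,'panel',len(p),c,'n',n,'angle',np.arctan2(np.hypot(n[0],n[1]),n[2]),'yaw of n',np.arctan2(n[1],n[0]),'ymax',np.percentile(p[:,1],[1,99]),'z',np.percentile(p[:,2],[1,99]),'x',np.percentile(p[:,0],[1,99]))
    m=(Y>235)&(Y<310)&(X>450)&(X<570)&(Z>77)&(Z<95)
    print(cam,'celltop',m.sum(),P[m].mean(0),cv2.minAreaRect(P[m][:,:2].astype(np.float32)))
    m=(Y>-350)&(Y<-300)&(X>400)&(X<600)&(Z>60)
    print(cam,'lens',m.sum(),np.nanmin(P[m],0),np.nanmax(P[m],0))
a=cv2.resize(A['top'][0][215:265,165:235],None,fx=8,fy=8,interpolation=cv2.INTER_CUBIC)
b=cv2.resize(A['scene'][0][340:390,395:445],None,fx=8,fy=8,interpolation=cv2.INTER_CUBIC)
cv2.imwrite('pics/crop0.png',cv2.resize(np.hstack([a,b])[:,:,::-1],(800,333)))
E
```

```text
top base 2807 ((492.4412841796875, -240.14759826660156), (99.9900131225586, 184.03335571289062), 3.3889684677124023)
top stand 2548 ((509.047119140625, 196.64576721191406), (236.4866943359375, 87.2824935913086), 86.67955780029297) z 19.10344168692326
top panel 1288 [484.14 -99.93  68.84] n [ 0.04 -0.66  0.75] angle 0.7196182878016615 yaw of n -1.5150193864727897 ymax [-138.37  -63.09] z [ 33.52 100.59] x [430.61 538.04]
top celltop 137 [512.92 273.7   82.07] ((512.8533935546875, 274.363525390625), (29.855600357055664, 28.680986404418945), 84.46456146240234)
top lens 483 [ 462.84 -349.91   67.07] [ 531.31 -313.52  126.48]
scene base 2172 ((493.443603515625, -227.37420654296875), (101.35225677490234, 210.4679718017578), 3.1704044342041016)
scene stand 2935 ((509.510009765625, 197.09384155273438), (238.37652587890625, 89.05450439453125), 87.06507110595703) z 19.242043935748985
scene panel 627 [488.88 -96.31  72.74] n [ 0.04 -0.65  0.76] angle 0.7043410911687966 yaw of n -1.5050086123426236 ymax [-138.48  -61.21] z [ 35.73 100.35] x [431.5  539.68]
scene celltop 217 [513.24 275.1   82.51] ((512.31103515625, 274.4808044433594), (31.381906509399414, 29.988239288330078), 83.8686294555664)
scene lens 544 [ 464.71 -349.57   60.8 ] [ 531.42 -312.29  127.07]
```

View pics/crop0.png

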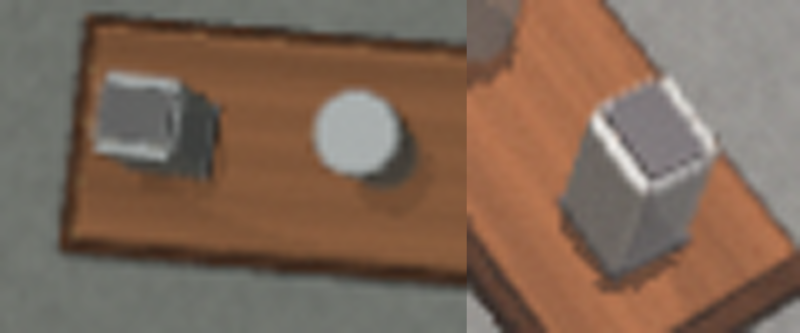

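Frosted faces point along about ±x (the white plates are at the top and bottom of the cell in the left crop), and cell yaw is about -0.095. Next I refine the viewer frame.

```bash
python3 - <<'E'
from h import *
np.set_printoptions(precision=1,suppress=True)
yaw=0.058; c,s=np.cos(yaw),np.sin(yaw)
for cam in('top','scene'):
    im=cv2.imread(f'pics/{cam}0.png')[:,:,::-1]; P=cloud(cam,np.load(f'pics/{cam}0.npy'))
    Q=P.copy(); dx,dy=P[...,0]-493,P[...,1]+220; Q[...,0]=c*dx+s*dy; Q[...,1]=-s*dx+c*dy
    X,Y,Z=Q[...,0],Q[...,1],Q[...,2]; v=im.max(-1).astype(int)
    m=(abs(X)<70)&(Y>-160)&(Y<90)&(abs(Z-16)<6)&(v<70)
    print(cam,'base x',np.percentile(X[m],[.5,2,98,99.5]),'y',np.percentile(Y[m],[.5,2,98,99.5]),'z',np.median(Z[m]))
    m=(abs(X)<60)&(Y>-180)&(Y<-60)&(Z>60)
    print(' lens x',np.percentile(X[m],[1,50,99]),'y',np.percentile(Y[m],[1,50,80,99]),'ztop',np.percentile(Z[m],99))
    m=(abs(X)<70)&(Y>40)&(Y<190)&(Z>25); 
    print(' panel x',np.percentile(X[m],[1,99]),'y',np.percentile(Y[m],[1,50,99]),'z',np.percentile(Z[m],[1,50,99]))
    m=(abs(X)<45)&(Y>40)&(Y<190)&(Z>25); k=np.polyfit(Y[m],Z[m],1); print(' plane',k,np.arctan(k[0]))
print(ctrl.sense()['ee_rot'],ctrl.sense()['time_s'])
E
```

```text
top base x [-50.8 -49.4  46.3  47.5] y [-133.2 -124.8   63.9   67.1] z 15.182561593977757
 lens x [-33.9  -4.7  27.9] y [-141.8 -109.7  -99.   -94.4] ztop 124.97609016115354
 panel x [-56.3  52. ] y [ 70.6 118.2 159.9] z [ 26.   67.3 100.5]
 plane [  0.8 -33.7] 0.704286855781644
scene base x [-49.9 -47.8  47.9  49.4] y [-132.7 -127.7   61.3   84.1] z 15.361464681210196
 lens x [-32.1   5.4  31.1] y [-131.5 -101.2  -97.7  -94.2] ztop 125.19481718558791
 panel x [-54.6  54.2] y [ 69.8 126.5 160.6] z [26.5 75.6 99.9]
 plane [  0.8 -28.2] 0.680004804742125
[-0.   1.   0.2  0. ] 1.0
```

```bash
cat >> h.py <<'E'
O=np.array([491.7,-214.0]); YAW=0.058
EY=np.array([-np.sin(YAW),np.cos(YAW)]); EX=np.array([np.cos(YAW),np.sin(YAW)])
def w(x,y): return O+x*EX+y*EY
def v(p): d=np.asarray(p)[:2]-O; return np.array([d@EX,d@EY])
def tooly():
    q=ctrl.sense()['ee_rot']; from scipy.spatial.transform import Rotation as R
    M=R.from_quat([q[1],q[2],q[3],q[0]]).as_matrix(); return np.arctan2(M[1,1],M[0,1]),M[:,2]
E
python3 - <<'E'
from h import *
print(ctrl.sense()); print(tooly(), w(0,200),w(0,70),w(0,81),w(0,-20))
E
```

```text
{'time_s': 1.0, 'joints': array([-1.34244095e+00,  3.12888179e-01,  1.49770764e+00,  2.16947904e-05,
        1.33100333e+00, -2.23408862e-01]), 'dq': array([ 0.00051396, -0.00167674,  0.00116485,  0.00018527,  0.00066756,
       -0.00063031]), 'tau': array([ 4.65575431e-05, -4.12169373e+01, -2.59899294e+01, -1.42178455e-04,
        5.47878899e-04,  1.91678140e-07]), 'eef_pos': array([ 229.18109373, -472.33902957,  231.29734924]), 'ee_rot': array([-3.27268378e-06,  9.74597498e-01,  2.23963651e-01,  1.05289500e-05]), 'force': array([ 0.60245807, -0.35098412,  0.24797729]), 'wrist_torque': array([-0.01921591, -0.0412064 , -0.01439795]), 'grip_force': 0.0, 'grip_width': 0.9964276461464082}
(np.float64(-1.119037236286115), array([ 1.90570523e-05,  1.10953030e-05, -1.00000000e+00])) [480.10650264 -14.33630571] [ 487.64227592 -144.117707  ] [ 487.00463357 -133.13620381] [ 492.85934974 -233.96636943]
```

Emit:
send_rows(
  targets=[
    {"offset": [3, 6, 0], "spin": 0.1},
    {"offset": [25.1, 45.8, 0], "spin": 1.177},
    {"offset": [25.1, 45.8, 0], "spin": 1.177},
    {"offset": [25.1, 45.8, 0], "spin": 1.177},
    {"offset": [25.1, 45.8, 0], "spin": 1.177},
    {"offset": [25.1, 45.8, 0], "spin": 1.177},
    {"offset": [25.1, 45.8, 0], "spin": 1.177},
    {"offset": [25.1, 45.8, 0], "spin": 1.177},
  ],
  grip=0,
)

```text
time_s: 1.67
eef_pos: [389.4, -177.9, 231.6]
ee_rot: [0.0, 0.754, 0.657, 0.0]
force: [0.7, -0.8, 0.3]
grip_width: 0.004
grip_force: 0.0
```

Emit:
send_rows(
  targets=[
    {"offset": [9.1, 16.4, 0], "spin": 0.195},
    {"offset": [9.1, 16.4, 0], "spin": 0.195},
    {"offset": [9.1, 16.4, 0], "spin": 0.195},
    {"offset": [9.1, 16.4, 0], "spin": 0.195},
    {"offset": [9.1, 16.4, -5], "spin": 0.195},
    {"offset": [9.1, 16.4, -10], "spin": 0.195},
    {"offset": [9.1, 16.4, -10], "spin": 0.195},
    {"offset": [9.1, 16.4, -10], "spin": 0.195},
  ],
)

```text
time_s: 2.33
eef_pos: [477.7, -14.6, 127.4]
ee_rot: [-0.004, 0.688, 0.725, -0.002]
force: [-0.3, -0.4, 0.2]
grip_width: -0.005
grip_force: 0.0
```

Emit:
send_rows(
  targets=[
    {"offset": [0, 0, -3], "spin": 0},
    {"offset": [0, 0, -5.2], "spin": 0},
    {"offset": [0, 0, -5.2], "spin": 0},
    {"offset": [0, 0, -5.2], "spin": 0},
  ],
)

```text
time_s: 2.67
eef_pos: [480.3, -16.1, 80.5]
ee_rot: [0.0, 0.689, 0.725, 0.0]
force: [-0.3, -0.2, -0.3]
grip_width: 0.002
grip_force: 0.0
```

```bash
python3 - <<'E'
from h import *
s=ctrl.sense();p=s['eef_pos'];print(p,v(p),tooly(),s['force'],s['time_s'])
# push schedule: TCP viewer y, z for contact at edge
for a in (0.7,0.9,1.1,1.3,1.45,1.57):
    y=70+115*np.cos(a)+11; z=20+115*np.sin(a); print(a,y,z,w(0,y))
E
```

```text
[480.25547651 -16.10903892  80.45017863] [4.59624756e-02 1.98221612e+02] (np.float64(0.0506017927985582), array([ 3.26314912e-04, -8.76468523e-05, -9.99999943e-01])) [-0.27729961 -0.22513955 -0.26409297] 2.6667
0.7 168.95685153771618 94.08503403233446 [481.90599594 -45.32725423]
0.9 152.4851463511264 110.08259460716059 [482.86081929 -61.77126177]
1.1 133.16355396394138 122.48884640706507 [483.98084344 -81.06036435]
1.3 111.76236529182755 130.8091913229772 [ 485.22141656 -102.42556631]
1.45 94.85781847724716 134.16199396932268 [ 486.20133066 -119.30168765]
1.57 81.09157757173432 134.99996353716097 [ 486.99932505 -133.04478023]
```

Emit:
send_rows(
  targets=[
    {"offset": [0.1, -2, 0], "spin": 0.007},
    {"offset": [0.2, -3.5, 0], "spin": 0.007},
    {"offset": [0.3, -5, 0.8], "spin": 0.007},
    {"offset": [0.4, -6.5, 1.6], "spin": 0.007},
    {"offset": [0.5, -8, 2.2], "spin": 0.007},
    {"offset": [0.5, -9, 2.5], "spin": 0.007},
    {"offset": [0.6, -10, 2.5], "spin": 0.007},
    {"offset": [0.6, -10, 2.5], "spin": 0.007},
  ],
)

```text
time_s: 3.33
eef_pos: [486.4, -117.4, 105.4]
ee_rot: [0.001, 0.687, 0.727, 0.0]
force: [0.1, 0.6, 0.1]
grip_width: 0.002
grip_force: 0.0
```

```bash
cat >> h.py <<'E'
def panel(name):
    s=ctrl.sense(); print('tcp',s['eef_pos'],v(s['eef_pos']),'F',s['force'])
    for cam in('top','scene'):
        im,d=snap(cam,name+cam); P=cloud(cam,d)
        X=(P[...,:2]-O)@EX; Y=(P[...,:2]-O)@EY; Z=P[...,2]
        m=(abs(X)<50)&(Y>20)&(Y<100 if cam=='scene' else Y<100)&(Z>25)&(Z<150)
        print(cam,m.sum(),'y',np.percentile(Y[m],[1,50,99]),'z',np.percentile(Z[m],[1,99]))
        # top edge strip and face fit
        if m.sum()>50:
            for lo in range(25,150,15):
                k=m&(Z>=lo)&(Z<lo+15)
                if k.sum()>5: print('  z',lo,k.sum(),'y med %.1f min %.1f max %.1f'%(np.median(Y[k]),np.percentile(Y[k],5),np.percentile(Y[k],95)))
E
python3 - <<'E'
from h import *
np.set_printoptions(precision=1,suppress=True)
panel('p1')
a=cv2.imread('pics/p1top.png')[180:330,300:480];b=cv2.imread('pics/p1scene.png')[110:260,230:410]
cv2.imwrite('pics/p1c.png',cv2.resize(np.hstack([a,b]),(800,333),interpolation=cv2.INTER_CUBIC))
E
```

```text
tcp [ 486.4 -117.4  105.4] [ 0.3 96.7] F [0.1 0.6 0.1]Traceback (most recent call last):
  File "<stdin>", line 3, in <module>
  File "h.py", line 34, in panel
    print(cam,m.sum(),'y',np.percentile(Y[m],[1,50,99]),'z',np.percentile(Z[m],[1,99]))
                          ~~~~~~~~~~~~~^^^^^^^^^^^^^^^^
    return _quantile_unchecked(
        a, q, axis, out, overwrite_input, method, keepdims, weights)
    return _ureduce(a,
                    func=_quantile_ureduce_func,
    ...<5 lines>...
                    overwrite_input=overwrite_input,
                    method=method)
    r = func(a, **kwargs)
    result = _quantile(arr,
                       quantiles=q,
    ...<2 lines>...
                       out=out,
                       weights=wgt)
    slices_having_nans = np.isnan(arr[-1, ...])
                                  ~~~^^^^^^^^^
IndexError: index -1 is out of bounds for axis 0 with size 0
```

```bash
sed -i "s/        print(cam,m.sum(),'y'/        if m.sum()<20: print(cam,'blocked'); continue\n&/" h.py
python3 - <<'E'
from h import *
np.set_printoptions(precision=1,suppress=True)
panel('p2')
b=cv2.imread('pics/p2scene.png')[110:290,230:450]
cv2.imwrite('pics/p2c.png',cv2.resize(b,(660,540),interpolation=cv2.INTER_CUBIC))
E
```

```text
tcp [ 486.  -116.5  104.7] [-0.  97.7] F [ 0.3 -0.1 -0.1]
top blocked
scene 645 y [70.  75.9 95.9] z [ 26.4 135.9]
  z 25 116 y med 71.4 min 70.0 max 73.7
  z 40 109 y med 73.3 min 71.3 max 75.1
  z 55 99 y med 75.0 min 73.3 max 76.6
  z 70 83 y med 77.1 min 75.1 max 78.5
  z 85 79 y med 78.6 min 76.3 max 80.6
  z 100 59 y med 80.5 min 78.7 max 82.2
  z 115 55 y med 83.0 min 81.0 max 98.3
  z 130 45 y med 81.9 min 75.6 max 86.2
```

View pics/p2c.png

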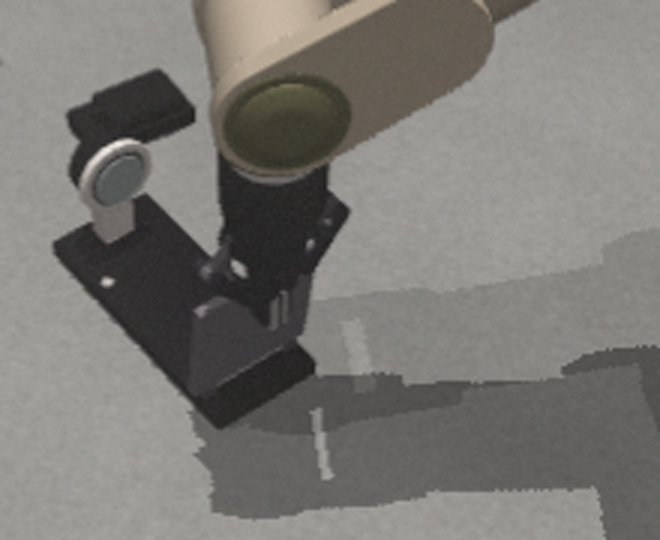

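The scene crop shows the panel pushed to about 1.44 rad with the outer face toward the camera. It still needs about 14 mm more.

Emit:
send_rows(
  targets=[
    {"offset": [0.04, -0.7, 0], "spin": 0},
    {"offset": [0.08, -1.35, 0], "spin": 0},
    {"offset": [0.08, -1.35, 0], "spin": 0},
  ],
)

```text
time_s: 3.73
eef_pos: [486.7, -130.1, 104.2]
ee_rot: [-0.0, 0.686, 0.727, -0.0]
force: [-0.8, 0.2, -0.5]
grip_width: 0.001
grip_force: 0.0
```

```bash
python3 - <<'E'
from h import *
np.set_printoptions(precision=1,suppress=True)
panel('p3')
E
```

```text
tcp [ 486.7 -130.1  104.2] [-0.1 84. ] F [-0.8  0.2 -0.5]
top blocked
scene 953 y [64.9 70.8 95.6] z [ 26.6 147.7]
  z 25 131 y med 69.8 min 68.2 max 72.5
  z 40 130 y med 70.3 min 68.2 max 72.1
  z 55 142 y med 70.4 min 68.0 max 72.6
  z 70 118 y med 70.6 min 68.5 max 72.5
  z 85 102 y med 71.0 min 68.9 max 72.5
  z 100 107 y med 71.4 min 68.6 max 93.2
  z 115 119 y med 79.3 min 69.9 max 95.0
  z 130 85 y med 84.6 min 63.8 max 95.1
  z 145 19 y med 94.4 min 89.2 max 97.2
```

Emit:
send_rows(
  targets=[
    {"offset": [0.01, -0.15, 0], "spin": 0},
    {"offset": [0.01, -0.15, 0], "spin": 0},
    {"offset": [-0.1, 2, 0], "spin": 0},
    {"offset": [-0.2, 5, 0], "spin": 0},
    {"offset": [-0.2, 9, 5], "spin": 0},
    {"offset": [0, 12, 8], "spin": 0},
    {"offset": [0, 16, 10], "spin": 0},
    {"offset": [0, 20, 10], "spin": 0},
  ],
)

```text
time_s: 4.5
eef_pos: [487.6, 51.2, 203.1]
ee_rot: [0.002, 0.687, 0.727, 0.001]
force: [0.0, -0.7, 1.0]
grip_width: -0.001
grip_force: 0.0
```

```bash
python3 - <<'E'
from h import *
np.set_printoptions(precision=2,suppress=True)
panel('p4')
s=ctrl.sense();print(s['time_s'],tooly())
for cam in ('scene','top'):
    P=cloud(cam,np.load(f'pics/p4{cam}.npy')); X=(P[...,:2]-O)@EX; Y=(P[...,:2]-O)@EY; Z=P[...,2]
    m=(abs(X)<50)&(Y>55)&(Y<85)&(Z>27)&(Z<128)
    if m.sum()>30:
        p=P[m]
        for _ in range(4):
            c=p.mean(0); W=np.linalg.svd(p-c,full_matrices=False)[2]; r=(p-c)@W[2]; p=p[abs(r)<3]
        n=W[2]*np.sign(W[2][1]); print(cam,len(p),c,n,'tilt(z)',n[2],'yaw',np.arctan2(n[1],n[0])-np.pi/2)
    m=(abs(X)<60)&(Y>45)&(Y<95)&(Z>128)&(Z<145); print(cam,'edge',m.sum(),np.median(X[m]),np.percentile(Y[m],[2,50,98]),np.median(Z[m]))
E
```

```text
tcp [487.57  51.17 203.12] [ 11.24 264.96] F [ 0.05 -0.74  1.  ]
top 362 y [61.97 70.97 72.41] z [ 26.57 138.41]
  z 25 22 y med 71.2 min 70.7 max 72.2
  z 40 22 y med 71.3 min 70.9 max 71.7
  z 55 17 y med 71.5 min 71.2 max 71.7
  z 70 26 y med 71.6 min 71.3 max 71.9
  z 85 25 y med 71.7 min 71.5 max 71.9
  z 100 21 y med 71.8 min 71.6 max 72.5
  z 115 42 y med 71.8 min 61.7 max 72.3
  z 130 187 y med 67.5 min 63.0 max 72.2
scene 1186 y [61.98 70.38 73.82] z [ 26.57 137.08]
  z 25 134 y med 69.9 min 67.6 max 72.6
  z 40 131 y med 70.3 min 67.8 max 72.4
  z 55 143 y med 70.1 min 68.1 max 72.9
  z 70 136 y med 70.4 min 68.3 max 72.4
  z 85 150 y med 70.7 min 68.4 max 72.5
  z 100 157 y med 70.8 min 68.5 max 72.7
  z 115 152 y med 71.1 min 68.6 max 73.2
  z 130 183 y med 67.9 min 61.8 max 72.8
4.6 (np.float64(0.06360223970351815), array([ 0.,  0., -1.]))
scene 936 [ 488.19 -143.62   79.56] [-0.06  1.   -0.01] tilt(z) -0.012621378187050104 yaw 0.057615793794448145
scene edge 228 1.4196789701791874 [60.96 68.5  73.18] 133.35773703885053
top 148 [ 487.57 -142.52   80.07] [-0.06  1.   -0.01] tilt(z) -0.009586078026782336 yaw 0.057917943778450276
top edge 224 -1.869642802560354 [62.32 67.53 72.36] 133.53103490052837
```

Emit:
send_rows(
  targets=[
    {"offset": [2.5, 22.3, -2], "spin": -0.164},
    {"offset": [2.5, 22.3, -3], "spin": -0.164},
    {"offset": [2.5, 22.3, -4], "spin": -0.164},
    {"offset": [2.5, 22.3, -5], "spin": -0.164},
    {"offset": [2.5, 22.3, -5], "spin": -0.164},
    {"offset": [2.5, 22.3, -5], "spin": -0.164},
    {"offset": [2.5, 22.3, -5], "spin": -0.164},
    {"offset": [2.5, 22.3, -5], "spin": -0.164},
  ],
  grip=0.75,
)

```text
time_s: 5.27
eef_pos: [511.2, 273.9, 148.5]
ee_rot: [-0.0, 0.743, 0.669, -0.001]
force: [0.5, 0.3, 0.4]
grip_width: 0.755
grip_force: 0.0
```

```bash
python3 - <<'E'
from h import *
np.set_printoptions(precision=2,suppress=True)
im,d=snap('scene','s5'); P=cloud('scene',d); X,Y,Z=P[...,0],P[...,1],P[...,2]
m=(Y>235)&(Y<310)&(X>450)&(X<570)&(Z>77)&(Z<92)
s=ctrl.sense();print(s['eef_pos'],s['grip_width'],s['time_s'],tooly())
print('celltop',m.sum(),P[m].mean(0),cv2.minAreaRect(P[m][:,:2].astype(np.float32)))
b=im[250:420,320:520,::-1]
cv2.imwrite('pics/s5c.png',cv2.resize(b,(600,510),interpolation=cv2.INTER_CUBIC))
E
```

```text
[511.54 272.98 149.19] 0.7505191645035361 5.3167 (np.float64(-0.1055548756708543), array([-0., -0., -1.]))
celltop 214 [513.41 275.1   82.75] ((512.7312622070312, 274.40313720703125), (29.961639404296875, 30.14491844177246), 82.19752502441406)
```

View pics/s5c.png

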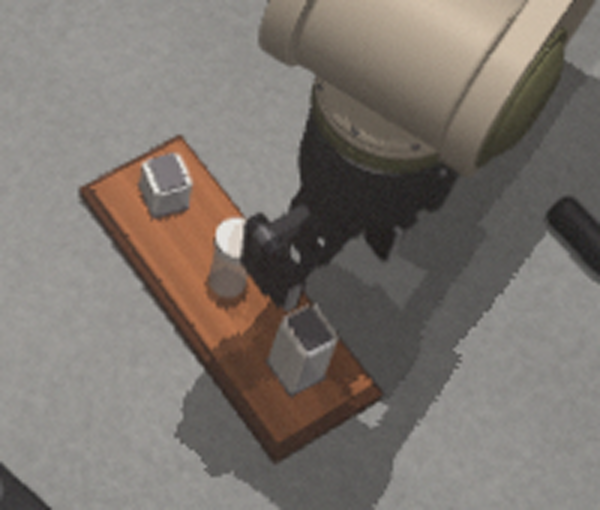

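The gripper is above the cell at crop (300,350), aligned across the frosted faces. Now I descend.

Emit:
send_rows(
  targets=[
    {"offset": [0.1, 0.14, -3], "spin": -0.01},
    {"offset": [0.1, 0.14, -6], "spin": -0.01},
    {"offset": [0.1, 0.14, -8.5], "spin": -0.01},
    {"offset": [0.1, 0.14, -10.3], "spin": -0.01},
    {"offset": [0.1, 0.14, -10.8], "spin": -0.01},
    {"offset": [0.1, 0.14, -10.8], "spin": -0.01},
  ],
)

```text
time_s: 5.82
eef_pos: [512.5, 273.5, 41.1]
ee_rot: [-0.0, 0.747, 0.664, -0.001]
force: [-0.6, -0.2, -0.1]
grip_width: 0.753
grip_force: 0.0
```

Emit:
send_rows(
  targets=[
    {"offset": [0, 0, 0], "spin": 0},
    {"offset": [0, 0, 0], "spin": 0},
    {"offset": [0, 0, 0], "spin": 0},
    {"offset": [0, 0, 0], "spin": 0},
    {"offset": [0, 0, 0], "spin": 0},
    {"offset": [0, 0, 0], "spin": 0},
  ],
  grip=0.15,
  squeeze=25,
)

```text
time_s: 6.32
eef_pos: [513.3, 274.9, 43.2]
ee_rot: [0.001, 0.747, 0.665, 0.001]
force: [-0.1, -1.5, 7.2]
grip_width: 0.326
grip_force: 26.4
```

Emit:
send_rows(
  targets=[
    {"offset": [0, 0, 1.5], "spin": 0},
    {"offset": [0, 0, 4], "spin": 0},
    {"offset": [0, 0, 7.5], "spin": 0},
    {"offset": [0, 0, 11], "spin": 0.03},
    {"offset": [0, -2, 14], "spin": 0.08},
    {"offset": [-0.3, -5, 16], "spin": 0.13},
    {"offset": [-0.7, -8.5, 16.5], "spin": 0.17},
    {"offset": [-1, -12, 16.5], "spin": 0.17},
  ],
)

```text
time_s: 6.98
eef_pos: [502.7, 154.0, 209.0]
ee_rot: [0.001, 0.686, 0.727, 0.002]
force: [0.5, -0.5, -0.3]
grip_width: 0.328
grip_force: 25.5
```

```bash
python3 - <<'E'
from h import *
np.set_printoptions(precision=2,suppress=True)
s=ctrl.sense();print(s['eef_pos'],s['grip_width'],s['grip_force'],s['force'],s['time_s'],tooly())
E
```

```text
[502.7  153.96 209.  ] 0.32765449601366126 25.54698497056961 [ 0.55 -0.48 -0.33] 6.9833 (np.float64(0.05754514766793415), array([ 0.,  0., -1.]))
```

Emit:
send_rows(
  targets=[
    {"offset": [-0.1, -3, 0], "spin": 0},
    {"offset": [-0.2, -6.5, 0], "spin": 0},
    {"offset": [-0.3, -10, 0], "spin": 0},
    {"offset": [-0.4, -13.5, 0], "spin": 0},
    {"offset": [-0.5, -17, 0], "spin": 0},
    {"offset": [-0.6, -20.5, 0], "spin": 0},
    {"offset": [-0.7, -24, 0], "spin": 0},
    {"offset": [-0.8, -27.5, 0], "spin": 0},
  ],
)

```text
time_s: 7.65
eef_pos: [494.1, -121.8, 207.2]
ee_rot: [0.0, 0.688, 0.726, 0.0]
force: [0.5, -0.3, -0.6]
grip_width: 0.325
grip_force: 25.5
```

Emit:
send_rows(
  targets=[
    {"offset": [-0.1, -3.5, 0], "spin": 0},
    {"offset": [-0.15, -7, 0], "spin": 0},
    {"offset": [-0.2, -10, 0], "spin": 0},
    {"offset": [-0.2, -11.3, 0], "spin": 0},
    {"offset": [-0.2, -11.3, 0], "spin": 0},
    {"offset": [-0.2, -11.3, 0], "spin": 0},
  ],
)

```text
time_s: 8.15
eef_pos: [492.5, -232.8, 206.7]
ee_rot: [-0.0, 0.688, 0.726, 0.0]
force: [-0.6, 0.1, -0.5]
grip_width: 0.324
grip_force: 25.5
```

```bash
cat >> h.py <<'E'
def cellscan(name,zlo):
    s=ctrl.sense();p=s['eef_pos'];print(p,v(p),s['grip_width'],s['grip_force'],s['force'],s['time_s'],tooly())
    im,d=snap('scene',name); P=cloud('scene',d); X=(P[...,:2]-O)@EX; Y=(P[...,:2]-O)@EY; Z=P[...,2]
    m=(abs(X)<40)&(Y>-55)&(Y<15)&(Z>zlo)
    for lo in range(int(zlo),int(zlo)+90,8):
        k=m&(Z>=lo)&(Z<lo+8)
        if k.sum()>4: print(lo,k.sum(),'x',np.percentile(X[k],[3,50,97]),'y',np.percentile(Y[k],[3,50,97]))
    q=proj('scene',np.r_[w(0,-20),90])[0]; u0,v0=int(q[0]),int(q[1])
    print('path px',q,[(r['uv'],r['conf']) for r in ctrl.place_of('scene','cell_center')[:2]])
    cv2.imwrite(f'pics/{name}c.png',cv2.resize(im[v0-70:v0+70,u0-90:u0+90,::-1],(720,560),interpolation=cv2.INTER_CUBIC)); return im,P
E
python3 - <<'E'
from h import *
np.set_printoptions(precision=2,suppress=True)
cellscan('c6',150)
E
```

```text
[ 492.45 -232.79  206.66] [ -0.34 -18.81] 0.3236235275071503 25.545127987861633 [-0.64  0.1  -0.53] 8.15 (np.float64(0.05336759221939401), array([-0.,  0., -1.]))
182 47 x [-11.15  10.63  14.38] y [-32.89  -7.69  -3.64]
190 36 x [-14.67   7.53  14.85] y [-28.32  -7.13  -4.24]
198 34 x [-14.55   4.43  14.2 ] y [-14.67  -5.98  -2.97]
206 39 x [-15.58   6.37  20.26] y [-16.69  -6.14  -3.01]
214 67 x [-24.87   7.25  27.52] y [-23.24  -8.45  -3.67]
222 65 x [-26.68   9.91  26.98] y [-28.2   -9.16  -3.9 ]
230 68 x [-26.72   8.12  27.47] y [-20.31  -8.68  -3.32]
238 94 x [-19.08   0.93  26.63] y [-27.63 -10.25  -3.75]
path px [289.25 190.08] [([287.3, 149.6], 0.91)]
```

Emit:
send_rows(
  targets=[
    {"offset": [0.04, -0.12, -2], "spin": 0.004},
    {"offset": [0.04, -0.12, -4.5], "spin": 0.004},
    {"offset": [0.04, -0.12, -7], "spin": 0.004},
    {"offset": [0.04, -0.12, -9.5], "spin": 0.004},
    {"offset": [0.04, -0.12, -11.5], "spin": 0.004},
    {"offset": [0.04, -0.12, -12.5], "spin": 0.004},
    {"offset": [0.04, -0.12, -12.5], "spin": 0.004},
    {"offset": [0.04, -0.12, -12.5], "spin": 0.004},
  ],
)

```text
time_s: 8.92
eef_pos: [493.4, -233.9, 82.4]
ee_rot: [0.0, 0.686, 0.728, 0.0]
force: [-0.3, 0.3, 0.0]
grip_width: 0.324
grip_force: 25.6
```

```bash
python3 - <<'E'
from h import *
np.set_printoptions(precision=2,suppress=True)
cellscan('c7',35)
P=cloud('scene',np.load('pics/c7.npy')); X=(P[...,:2]-O)@EX; Y=(P[...,:2]-O)@EY; Z=P[...,2]
m=(abs(X)<16)&(Y>-10)&(Y<2)&(Z>50)&(Z<120); p=P[m]
for _ in range(3):
    c=p.mean(0); W=np.linalg.svd(p-c,full_matrices=False)[2]; r=(p-c)@W[2]; p=p[abs(r)<3]
n=W[2]*np.sign(W[2][1]); print('window face',len(p),c,n,'yaw',np.arctan2(n[1],n[0])-np.pi/2,'zrange',np.percentile(Z[m],[0,1,99,100]))
m=(abs(X)<18)&(Y>-40)&(Y<5)&(Z>30)&(Z<140); print(Z[m].min())
E
```

```text
[ 493.39 -233.89   82.4 ] [  0.54 -19.96] 0.3238568432581616 25.570938885211945 [-0.32  0.26  0.04] 8.9167 (np.float64(0.05898253910587603), array([ 0., -0., -1.]))
59 33 x [-14.14   7.61  15.03] y [-31.16  -8.73  -4.69]
67 31 x [-13.94   3.78  15.52] y [-19.01  -8.    -4.02]
75 27 x [-7.5   5.83 16.35] y [-13.66  -7.36  -3.77]
83 38 x [-22.08   5.43  25.46] y [-19.72  -8.26  -4.16]
91 45 x [-22.24   9.76  28.08] y [-24.56  -8.99  -4.7 ]
99 49 x [-23.11   9.87  27.82] y [-25.73 -10.25  -4.57]
107 56 x [-23.33   6.14  28.21] y [-18.72  -9.37  -4.09]
115 94 x [-19.25  -2.21  25.4 ] y [-29.11 -12.57  -5.07]
123 66 x [-34.73  -7.68  30.29] y [-28.53 -13.11  -7.62]
path px [289.25 190.08] []
window face 167 [ 493.14 -221.17   90.38] [-0.06  1.    0.01] yaw 0.055657871411769255 zrange [ 57.89  59.28 118.63 119.4 ]
57.89335797589652
```

View pics/c7c.png

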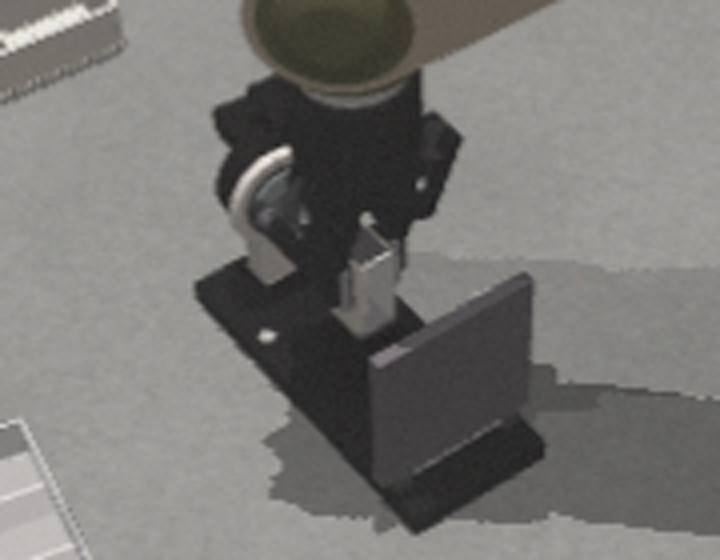

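The scene crop shows the panel upright and the cell (crop ~(370,290)) held upright between lens and panel, touching only the gripper. Measured centre is within about 1 mm of the path point, and yaw matches the viewer's.

```bash
python3 -c "
from rig import ctrl
print(ctrl.finish_job())"
```

```text
the job is handed in; nothing more can be done
None
```

I handed the job in with the panel folded up to about 1.56 rad (upright is 1.571). The tall cell is held upright by its frosted faces, within about 1 mm of the light-path point by my measurements and with its windows square to lens and panel; the hand-in returned no verdict.

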